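Wedge a plaster relief panel off its front pads and hold it

ROBOT

A 6-joint arm with a two-finger parallel gripper is mounted at the origin on the work surface. World frame = base frame: x ahead of the robot, y to its left, z up, the work surface at z = 0. Lengths are in m, angles in rad, forces in N, time in s.
With the tool pointing down it reaches from about 0.25 to 0.725 m from the base axis. Payload 4 kg.
Tool frame: the origin (TCP) lies midway between the tips of the shut fingers; the grasp point (between the pads) lies 19 mm behind it; z points along the fingers, y is the line along which they close (so a half turn about z gives the same grasp; the last joint's range is limited). The gripper opens to 85 mm and grips with 20 to 120 N. Pads are 22 mm wide; open, the fingers measure 114 mm over their backs; the gripper's body (76 mm by 85 mm) begins 54 mm behind the grasp point. The pads swing forward as they close: fully open they stand 13 mm farther back than shut.
Start: joints at [1.104, 0.241, 0.005, 1.335, 0, 1.571], TCP at [0.225, 0.447, 0.231] pointing down, gripper open.
Joint ranges: [-2.72, 2.72], [-1.05, 1.87], [-1.09, 1.28], [-1.99, 2.15], [-1.42, 1.44], [-3.14, 3.14]. Speed limits (rad/s): [2.79, 2.79, 3.14, 3.14, 3.14, 3.14].

INTERFACE

Orientations are given as a unit quaternion [x, y, z, w].
In Python, from workcell import get_obs, camera, job_done, silhouettes gives the robot as it stands. The module is installed in compiled form; this text tells all that it offers.
- The arm moves only by the tool drive_tool, never from a script. Its argument "increments" is a list of rows, each a list of 3 entries, a list of its own where there are three numbers: the shift along the world's x, y, z in mm, then the turn, a rotation vector about the world's x, y, z in degrees, then the opening, from 0 (shut) to 1 (fully open). A call has 1 to 8 rows; each row shifts and turns the commanded pose from where the row before left it; what a row does not reach is not made up. A row lasts 1/12 s, in which the tool goes at most 41.7 mm and 7.16 degrees, less where a joint would pass 70% of its speed; a pose out of reach is approached as far as the arm can. A call is refused whole if a number of a shift passes 41.7 or a number of a turn 7.16, either way. A call with a gripper value outside its range is refused whole. The fingers move at their own pace and stop on an object; the grip force is fixed at half the most. Time passes only in rows, so rows that do not move let the fingers close. It gives the time, the measured TCP pose, the force, the opening and the grip force at its end, in the units of the state.
- get_obs(): the state, without advancing time (a new reading comes with each control period).
- camera(name): name is "scene" or "top" or "wrist"; returns a dict with "image" (480x640x3 uint8, red, green, blue), "K" (3x3 intrinsics, pixels), "view" (4x4, takes a point from world to camera coordinates). Camera axes: x right, y down, z forward; pixel columns grow to the right and rows downward; lengths in m; the calibration is good to about 2 mm. The wrist camera is an equidistant fisheye: a pixel r from the principal point sees the ray r / f radians off the axis. A picture is of the moment at which its call begins. There is no depth.
- job_done(): hands the job in; it is judged then, once.
Trained networks look in a picture, given as the dict that the camera call returned (one of the last four; its "shot" number tells which), for a name from the list of things; names that differ only in an ending like _2 or _b are one class to them, and where a whole thing is asked for, a point or a joint stands for the part that bears it (a point fixed in the world has none). Each returns a list of dicts, best first, with "conf" (0 to 1); they miss things now and then, are a little off and sometimes report something else, mostly with a low value. They report only what shows in the picture. A call takes as long as a camera call. They do not tell look-alikes from the thing itself.
- silhouettes(query, picture): "region" (480x640 bool, what is visible of it) and "bbox" ([left, top, right, bottom] in pixels, round what is visible of it).
The state is a dict: "clock": time; "joint_pos": joint angles; "joint_vel": joint speeds; "tau": joint torques, N m; "eef_pos": TCP position; "tool_rot": TCP orientation; "ft_force": force on the tool from outside, world axes, zero at the start; "ft_torque": the same for the moment, N m; "grip_width": finger opening in m; "grasp_force": force on a finger pad.
Only numpy, scipy, OpenCV 4.12 (cv2) and the standard library are available. Lean on these libraries where they do the work, as an engineer would, in place of code of your own. Each camera call takes 0.05 s, during which the arm holds its last target. There are 200 camera calls.

TASK

Pick up the green wedge by its yellow block, lay it on the casting board and slide it nose first between the two front pads, in under the open front edge of the plaster panel, until that edge just lifts clear of both front pads: about 4 mm of daylight, and never more than 8 mm. Stop there and finish still gripping the wedge, with the wedge resting flat on the board and the panel resting on it. Do not touch the panel with the robot, keep it in its fence, and leave the other things on the table where they stand.

Things in the scene. Friction and masses are not known exactly. Their poses are not given: they have to be found in the camera images.
- casting_board: Plywood board fixed to the table, 310 x 240 x 10 mm. Origin at table height under the panel's middle; x points from the open front (where the wedge goes in) to the back fence, z up. It runs from x = -190 to +120 mm, top at z = 10 mm, bare ahead of the pads. A blue rear rail 14 mm high (centre x = +55) carries the panel's rear.
- pad_gap (a point): Point on the board's top midway between its two blue front pads, at board x = -55, y = 0 mm. Pads 14 mm high, 20 mm along x, 24 mm along y, centred at y = +75 and -75 mm; 126 mm free between them
- fence (a point): Middle of the inner face of the back fence, at board x = +77 mm, z = 10 mm. Brown wooden fence, top 42 mm above the table, at the back and both sides (inner faces y = +94 and -94 mm, from x = -15 to +75 mm)
- panel: Loose white plaster panel with a rosette, 150 (x) x 180 (y) x 16 mm (relief up to 27 mm), 0.4 to 0.75 kg. Origin mid-underside, axes as the board's. Starts flat on front pads and rear rail, underside 24 mm above the table (14 above the board), front edge at board x = -75 mm, 2 mm clear of the back fence, which stops it sliding. Lifted in front, it tips about its rear.
- panel_front_left (a point): Point on the lower front edge of the panel, 85 mm left (+y) of its middle; 24 mm above the table at the start, its rise is the lift
- panel_front_right (a point): Point on the lower front edge of the panel, 85 mm right (-y) of its middle; 24 mm above the table at the start, its rise is the lift
- wedge: Loose green plastic wedge, 155 mm long (x), 40 wide (y), 0.11 to 0.17 kg, lying flat. Origin mid-underside; nose at x = +77.5 mm, 6 mm thick. Its top slopes up 1 in 5 to 30 mm at x = -42.5; behind is a yellow grip block 35 long, 40 wide, 48 high, centre x = -60 mm. Panel edge meets the slope 40 mm from the nose; at the white line (60 mm) it is lifted about 4 mm. Push 3 to 20 N.
- wedge_grip (a point): Middle of the yellow grip block, 30 mm above the wedge's underside: where to pinch it, across the 40 mm width
- wedge_nose (a point): Middle of the lower edge of the wedge's nose
- water_bottle: Bystander: green glass bottle with white cap, 70 mm across, 230 mm high; origin at the middle of its foot
- paint_can: Bystander: blue paint can with a paper label, 110 mm across, 130 mm high; origin at the middle of its foot
- jar: Bystander: small amber jar with a steel cap, 56 mm across, 55 mm high; origin at the middle of its foot
- mixing_bowl: Bystander: white plastic bowl, 120 mm across, 50 mm high; origin at the middle of its foot
- cup: Bystander: red plastic cup, 76 mm across, 85 mm high; origin at the middle of its foot
- brush: Bystander: paint brush with a wooden handle, lying flat along its x axis
- marker: Bystander: red marker with a black cap, 117 mm long, 16 mm wide, lying flat along its x axis
There are look-alikes about, which are no part of the job. Of the things like the wedge, leave any that is black; of the rest the larger one is meant.

How it is judged:
On the way:
1. the wedge is held and lies flat on the board with its nose pointing at or under the panel, the panel still down on its pads (contact force between the fingers and wedge above 2 N and x of wedge_nose in the frame of casting_board above -0.16 m and z of wedge_nose in the frame of casting_board below 0.016 m and angle between the x axis of wedge and the x axis of casting_board, either way round below 0.35 rad and z of each of panel_front_left, panel_front_right in the frame of casting_board below 0.0252 m), for 0.05 s.
At the end, for the whole second after the job is handed in: Both front corners of the panel are 1.5 to 9.5 mm above rest; it lies on the wedge (>0.5 N), in its fence (10 mm), untouched by the robot; the wedge is flat on the board (nose within 6 mm, 0.1 rad) and gripped (>2 N); both at rest; bystanders within 30 mm (z of panel_front_left in the frame of casting_board between 0.0255 and 0.0335 m and z of panel_front_right in the frame of casting_board between 0.0255 and 0.0335 m and x of panel in the frame of casting_board between -0.012 and 0.008 m and y of panel in the frame of casting_board between -0.01 and 0.01 m and contact force between wedge and panel above 0.5 N and contact force between the fingers and wedge above 2 N and contact force between wedge and casting_board above 0.2 N and z of wedge_nose in the frame of casting_board below 0.016 m and angle between wedge's own z axis and vertical below 0.1 rad and contact force between each of the arm, the fingers and panel below 0.2 N and linear speed of each of panel, wedge below 0.01 m/s and distance of each of water_bottle, paint_can, jar, mixing_bowl, cup, brush, marker from where it was at the start of the episode below 0.03 m); the arm keeps its last pose, push and grip.
It fails at once if the robot touches the panel (contact force between any of the arm, the fingers and panel above 1 N).
It fails at once if the panel's front edge is lifted more than 12 mm (z of any of panel_front_left, panel_front_right in the frame of casting_board above 0.036 m).
It fails at once if a bystander is knocked away (30 mm) (distance of any of water_bottle, paint_can, jar, mixing_bowl, cup, brush, marker from where it was at the start of the episode above 0.03 m).
It also fails if it takes over 35 s, if anything falls off the work surface, if the arm or the gripper's body presses on something with over 40 N, if the wrist force passes 120 N, or if a joint passes its speed limit or range.

## Working session

There is one attempt and no reset: what is moved stays moved. The work goes in short steps, Python scripts to look and compute and a tool call to move; the robot and the scene stay as the last step left them, time stands still between calls to the robot, and variables do not carry over. Pictures are saved under pics/ and viewed, at most 10 in all, crops included, and the job is handed in when it is done.

Besides the shell and the picture viewer there is one more tool, called after "Call:" by a JSON object that holds its "name" and its "arguments", one argument or row to a line. drive_tool: Moves the arm, as the interface text tells. Its arguments: {"type":"object","properties":{"increments":{"type":"array"}},"required":["increments"]}

```bash
mkdir -p pics
cat > h.py <<'E'
import numpy as np, cv2
from workcell import *
def save(c,n,box=None,s=1):
    im=c["image"][:,:,::-1]
    if box: l,t,r,b=box; im=im[t:b,l:r]
    cv2.imwrite("pics/"+n,cv2.resize(im,None,fx=s,fy=s,interpolation=cv2.INTER_CUBIC))
def ray(c,uv):
    K=c["K"];V=c["view"];d=np.linalg.inv(K)@[uv[0],uv[1],1];R=V[:3,:3]
    return -R.T@V[:3,3],R.T@d
def atz(c,uv,z):
    o,d=ray(c,uv);return o+d*(z-o[2])/d[2]
def proj(c,P):
    P=np.atleast_2d(P);p=P@c["view"][:3,:3].T+c["view"][:3,3];q=p@c["K"].T;return q[:,:2]/q[:,2:]
E
python3 - <<'E'
from h import *
o=get_obs();print(o["clock"],o["eef_pos"],o["tool_rot"],o["grip_width"])
for n in("scene","top"):
    c=camera(n);save(c,n+"0.png")
    print(n,-c["view"][:3,:3].T@c["view"][:3,3])
    for q in("wedge","casting_board","panel","brush","marker","cup","jar","mixing_bowl","paint_can","water_bottle"):
        print(q,[(round(s["conf"],2),[int(x) for x in s["bbox"]]) for s in silhouettes(q,c)])
E
```

```text
0.0 [0.22474628 0.44596077 0.23043568] [ 2.31309380e-01  9.72879716e-01 -9.83551625e-04 -2.46405067e-04] 0.08520707390154858
scene [ 1.39879267 -0.58672796  0.94772818]
wedge [(0.92, [118, 232, 161, 268]), (0.76, [158, 263, 234, 301]), (0.59, [363, 287, 434, 331]), (0.37, [271, 301, 331, 355])]
casting_board [(0.81, [256, 172, 421, 278])]
panel [(0.68, [303, 174, 400, 246])]
brush [(0.95, [97, 337, 170, 407])]
marker [(0.62, [194, 232, 245, 252]), (0.59, [257, 172, 421, 281])]
cup [(0.94, [339, 113, 364, 149]), (0.69, [260, 171, 421, 281])]
jar [(0.9, [194, 323, 223, 359])]
mixing_bowl [(0.71, [271, 301, 330, 355])]
paint_can [(0.67, [401, 96, 444, 158])]
water_bottle [(0.93, [466, 106, 502, 191]), (0.69, [306, 177, 399, 245]), (0.44, [270, 303, 333, 354])]
top [0.43794331 0.00684065 1.039967  ]
wedge [(0.94, [388, 255, 462, 281]), (0.84, [434, 313, 461, 364]), (0.71, [271, 120, 333, 144]), (0.36, [355, 289, 403, 309])]
casting_board [(0.66, [199, 193, 342, 307])]
panel [(0.94, [217, 204, 291, 287])]
brush [(0.85, [492, 174, 519, 253])]
marker [(0.93, [355, 287, 403, 314])]
cup [(0.95, [132, 343, 173, 379])]
jar [(0.7, [434, 180, 463, 204])]
mixing_bowl [(0.69, [362, 128, 414, 174])]
paint_can [(0.64, [52, 276, 125, 328])]
water_bottle [(0.7, [130, 340, 174, 379]), (0.68, [52, 175, 127, 220]), (0.63, [386, 255, 456, 281])]
```

View pics/top0.png

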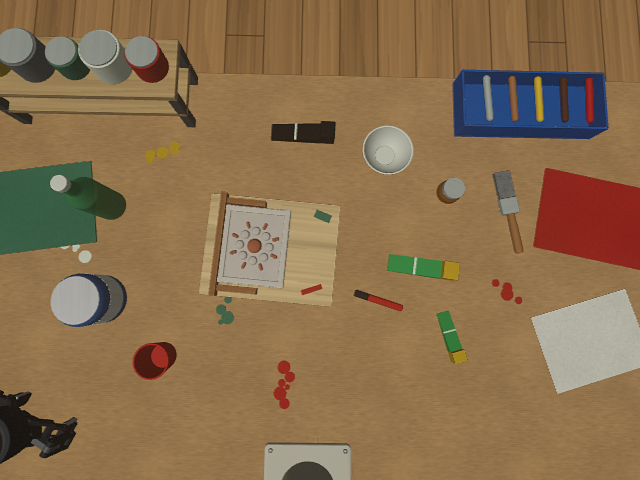

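View pics/scene0.png

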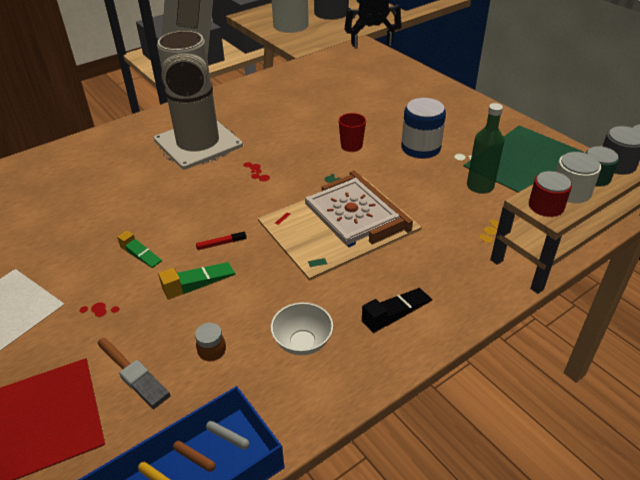

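Candidates for the wedge, in top-view pixels:
- **Black, (303,132):** excluded by colour.
- **Green large, (425,268):** about 74 px long, so this is the one meant.
- **Green small, (449,338):** about 55 px long, the smaller look-alike.

Next I confirm this in an enlarged crop and fit the poses of the wedge and the panel in both views.

```bash
cat >> h.py <<'E'
from scipy.optimize import minimize
from scipy.spatial.transform import Rotation as Rn
def box(x0,x1,y0,y1,z0,z1): return np.array([[x,y,z] for x in(x0,x1) for y in(y0,y1) for z in(z0,z1)])/1e3
WEDGE=[np.array([[x,y,z] for y in(-20,20) for x,z in((77.5,0),(77.5,6),(-42.5,30),(-42.5,0))])/1e3, box(-77.5,-42.5,-20,20,0,48)]
PANEL=[box(-75,75,-90,90,0,16)]
BOARD=[box(-190,120,-120,120,0,10)]
def place(p,M):
    R=Rn.from_euler('z',p[3]).as_matrix(); return [m@R.T+p[:3] for m in M]
def render(c,parts,S=4):
    im=np.zeros((480*S,640*S),np.uint8)
    for m in parts:
        q=((proj(c,m)+.5)*S-.5)*16
        cv2.fillConvexPoly(im,cv2.convexHull(q.astype(np.int32)),1,shift=4)
    return cv2.resize(im.astype(np.float32),(640,480),interpolation=cv2.INTER_AREA)
def iou(c,parts,reg):
    r=render(c,parts); return np.minimum(r,reg).sum()/np.maximum(r,reg).sum()
def fit(M,views,p0):
    f=lambda p:-sum(iou(c,place(p,M),g) for c,g in views)
    sim=np.array([p0]*5,float); 
    for i,d in enumerate((.01,.01,.008,.06)): sim[i+1,i]+=d
    for _ in range(2):
        r=minimize(f,sim[0],method='Nelder-Mead',options=dict(initial_simplex=sim,maxiter=160,xatol=1e-4,fatol=1e-4))
        sim=np.array([r.x]*5); sim[1,0]-=.006;sim[2,1]-=.006;sim[3,2]-=.006;sim[4,3]-=.04
    return r.x,[round(float(iou(c,place(r.x,M),g)),3) for c,g in views]
def near(q,c,uv):
    L=[s for s in silhouettes(q,c) if s["region"].any()]
    k=lambda s:np.hypot((s["bbox"][0]+s["bbox"][2])/2-uv[0],(s["bbox"][1]+s["bbox"][3])/2-uv[1])
    s=min(L,key=k); print(q,k(s).round(1),round(s["conf"],2)); return s["region"].astype(np.float32)
E
cat > m.py <<'E'
from h import *
t=camera("top");s=camera("scene")
save(t,"crop1.png",(190,180,480,380),2.6)
wv=[(t,near("wedge",t,(425,268))),(s,near("wedge",s,(196,282)))]
pv=[(t,near("panel",t,(254,246))),(s,near("panel",s,(351,210)))]
a=atz(t,(454,270),.03);b=atz(t,(390,263),0)
print(a,b)
m=(a+b)/2;w=fit(WEDGE,wv,[m[0],m[1],0,np.arctan2(b[1]-a[1],b[0]-a[0])])
m=atz(t,(254,246),.03);pn=fit(PANEL,pv,[m[0],m[1],.024,np.pi/2-.05])
print("wedge",w);print("panel",pn)
for v in(t,s):
    print("board corners px",proj(v,place([*pn[0][:2],0,pn[0][3]],BOARD)[0][[1,3,5,7]]).round(1).tolist())
    print("wedge nose,grip px",proj(v,place(w[0],[np.array([[.0775,0,0],[-.06,0,.048]])])[0]).round(1).tolist())
np.savez("pose.npz",w=w[0],p=pn[0])
for q in("marker","mixing_bowl","jar","brush"):
    g=silhouettes(q,t)[0];l,tt,r,bb=g["bbox"];print(q,atz(t,(l,tt),.02).round(3),atz(t,(r,bb),.02).round(3))
E
python3 m.py
```

```text
wedge 2.5 0.88
wedge 0.2 0.83
panel 0.8 0.7
panel 0.6 0.87
[ 0.48524517 -0.33173854  0.03      ] [ 0.50088111 -0.18924356  0.        ]
wedge (array([ 4.92492331e-01, -2.58850705e-01, -1.19208289e-03,  1.44127137e+00]), [0.936, 0.935])
panel (array([0.53351734, 0.13074422, 0.02618795, 1.49838407]), [0.977, 0.941])
board corners px [[339.6, 204.0], [331.4, 305.2], [210.5, 192.5], [198.3, 293.5]]
wedge nose,grip px [[386.9, 262.3], [450.6, 269.8]]
board corners px [[309.1, 278.1], [256.8, 218.4], [421.1, 226.4], [361.8, 176.3]]
wedge nose,grip px [[231.5, 268.9], [168.4, 275.7]]
marker [ 0.438 -0.107  0.02 ] [ 0.389 -0.215  0.02 ]
mixing_bowl [ 0.837 -0.122  0.02 ] [ 0.712 -0.247  0.02 ]
jar [ 0.703 -0.302  0.02 ] [ 0.644 -0.37   0.02 ]
brush [ 0.728 -0.432  0.02 ] [ 0.528 -0.498  0.02 ]
```

View pics/crop1.png

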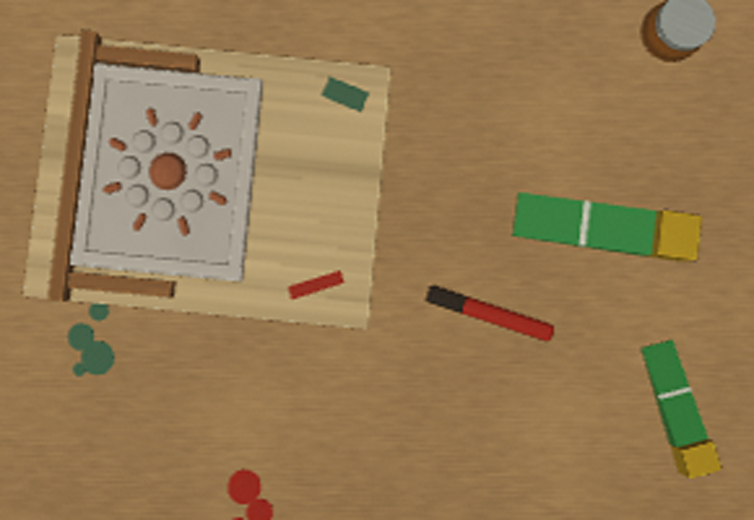

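The crop shows the large green wedge with its nose at crop (515,215) and block at (680,236). The small one is at (680,405) and the marker at (490,312). The fitted heights (-1 mm and 26 mm) and the board corners agree with the text. I now move above the grip.

Call:
{"name": "drive_tool", "arguments": {
  "increments": [
    [[13,-38,0],[0,0,-4.4],1],
    [[13,-38,0],[0,0,-4.4],1],
    [[13,-38,0],[0,0,-4.4],1],
    [[13,-38,0],[0,0,-4.4],1],
    [[13,-38,0],[0,0,-4.4],1],
    [[13,-38,0],[0,0,-4.4],1],
    [[13,-38,0],[0,0,-4.4],1],
    [[13,-38,0],[0,0,-4.4],1]
  ]
}}

```text
clock: 2.27
eef_pos: [0.3292, 0.1408, 0.2316]
tool_rot: [0.516, 0.857, 0.0, 0.0]
ft_force: [0.9, -0.6, 0.1]
grip_width: 0.0858
grasp_force: 0.0
```

Call:
{"name": "drive_tool", "arguments": {
  "increments": [
    [[13,-38,0],[0,0,-4.4],1],
    [[13,-38,0],[0,0,-4.4],1],
    [[13,-38,0],[0,0,-4.4],1],
    [[13,-38,0],[0,0,-4.4],1],
    [[13,-38,0],[0,0,-4.4],1],
    [[13,-38,0],[0,0,-4.4],1],
    [[13,-38,0],[0,0,-4.4],1],
    [[13,-38,0],[0,0,-4.4],1]
  ]
}}

```text
clock: 2.93
eef_pos: [0.4332, -0.1637, 0.2315]
tool_rot: [0.751, 0.66, 0.0, 0.0]
ft_force: [0.6, 0.4, 0.2]
grip_width: 0.0852
grasp_force: 0.0
```

Call:
{"name": "drive_tool", "arguments": {
  "increments": [
    [[13,-38,0],[0,0,0],1],
    [[13,-38,0],[0,0,0],1],
    [[13,-38,0],[0,0,0],1],
    [[13,-38,0],[0,0,0],1],
    [[0,0,0],[0,0,0],1],
    [[0,0,0],[0,0,0],1]
  ]
}}

```text
clock: 3.43
eef_pos: [0.4849, -0.3153, 0.2296]
tool_rot: [0.751, 0.66, -0.0, -0.001]
ft_force: [-0.7, 0.6, -0.1]
grip_width: 0.0852
grasp_force: 0.0
```

Call:
{"name": "drive_tool", "arguments": {
  "increments": [
    [[0,-3,-35],[0,0,0],1],
    [[0,0,-35],[0,0,0],1],
    [[0,0,-35],[0,0,0],1],
    [[0,0,-35],[0,0,0],1],
    [[0,0,-30],[0,0,0],1],
    [[0,0,-25],[0,0,0],1],
    [[0,0,-13],[0,0,0],1],
    [[0,0,-9],[0,0,0],1]
  ]
}}

```text
clock: 4.1
eef_pos: [0.4835, -0.3141, 0.0125]
tool_rot: [0.749, 0.662, -0.0, -0.002]
ft_force: [0.1, -0.4, -0.7]
grip_width: 0.0854
grasp_force: 0.0
```

Run:
```python
from h import *
c=camera("wrist");save(c,"w1.png");o=get_obs();print(o["eef_pos"],o["ft_force"],c["K"])
```

```text
[ 0.48330559 -0.31419757  0.0118038 ] [-0.07594021 -0.15792651 -0.91598226] [[371.64829954   0.         317.46220965]
 [  0.         371.64829954 240.62325033]
 [  0.           0.           1.        ]]
```

View pics/w1.png

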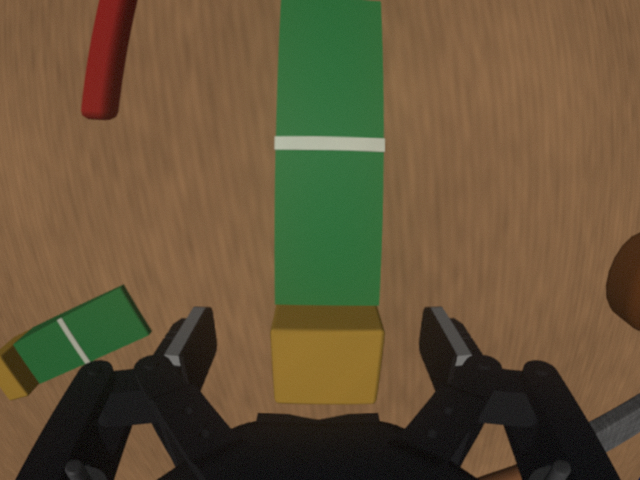

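The wrist view shows the block, columns 272–384, between the fingers at 212 and 420, about 4 mm off centre and square. I close the grip.

Call:
{"name": "drive_tool", "arguments": {
  "increments": [
    [[3,0,0],[0,0,0],0.6],
    [[0,0,0],[0,0,0],0.3],
    [[0,0,0],[0,0,0],0],
    [[0,0,0],[0,0,0],0],
    [[0,0,0],[0,0,0],0],
    [[0,0,0],[0,0,0],0],
    [[0,0,0],[0,0,0],0],
    [[0,0,0],[0,0,0],0]
  ]
}}

```text
clock: 4.82
eef_pos: [0.4893, -0.3173, 0.0162]
tool_rot: [0.75, 0.662, 0.001, 0.002]
ft_force: [0.3, -0.7, 7.1]
grip_width: 0.0389
grasp_force: 62.0
```

Call:
{"name": "drive_tool", "arguments": {
  "increments": [
    [[0,0,15],[0,0,0],0],
    [[0,0,25],[0,0,0],0],
    [[0,0,25],[0,0,0],0],
    [[0,0,0],[0,0,0],0],
    [[0,0,0],[0,0,0],0]
  ]
}}

```text
clock: 5.23
eef_pos: [0.4891, -0.3173, 0.081]
tool_rot: [0.75, 0.662, 0.001, 0.002]
ft_force: [-0.2, -0.1, -1.8]
grip_width: 0.0392
grasp_force: 61.2
```

```bash
cat > n.py <<'E'
from h import *
import sys
P=np.load("pose.npz")["p"]
o=get_obs();e=np.array(o["eef_pos"]);R=Rn.from_quat(o["tool_rot"]).as_matrix();print(e,Rn.from_matrix(R).as_quat(),o["ft_force"],o["grasp_force"])
yaw=np.arctan2(R[1,0],R[0,0])
t=camera("top");s=camera("scene")
g=e+R@[0,0,-.019]
p0=[*(g[:2]+.06*R[:2,0]),g[2]-.03,yaw]
uv=[proj(c,[p0[:3]])[0] for c in(t,s)]
v=[(c,near("wedge",c,u)) for c,u in zip((t,s),uv)]
w,q=fit(WEDGE,v,p0);print("wedge fit",w.round(4),q,"guess",np.round(p0,4))
print("tool yaw",yaw,"board yaw",P[3])
B=Rn.from_euler('z',1.49).as_matrix().T
for n,x in(("fit",w),("guess",p0)):
    nose=place(x,[np.array([[.0775,0,0.]])])[0][0]
    print(n,"nose in board mm",(B@(nose-[*P[:2],0])*1e3).round(1))
i=np.linalg.norm
E
python3 n.py
```

```text
[ 0.48911296 -0.31731331  0.08098833] [7.49840371e-01 6.61615836e-01 5.20613887e-04 1.90590208e-03] [-0.19339088 -0.09816788 -1.82954515] 61.234259605407715
wedge 0.6 0.77
wedge 4.3 0.94
wedge fit [ 0.4936 -0.2587  0.0626  1.4641] [0.775, 0.779] guess [ 0.4965 -0.2577  0.07    1.4459]
tool yaw 1.4459435905678715 board yaw 1.4983840715649794
fit nose in board mm [-313.9    6.3   62.6]
guess nose in board mm [-312.8    2.1   70. ]
```

Call:
{"name": "drive_tool", "arguments": {
  "increments": [
    [[4,35,0],[0,0,0.5],0],
    [[4,35,0],[0,0,0.5],0],
    [[4,35,0],[0,0,0.5],0],
    [[4,35,0],[0,0,0.5],0],
    [[4,35,0],[0,0,0.5],0],
    [[4,35,0],[0,0,0],0],
    [[0,0,0],[0,0,0],0],
    [[0,0,0],[0,0,0],0]
  ]
}}

```text
clock: 6.1
eef_pos: [0.5113, -0.1045, 0.0782]
tool_rot: [0.734, 0.679, -0.001, -0.001]
ft_force: [0.2, -0.1, -1.8]
grip_width: 0.0389
grasp_force: 61.0
```

Call:
{"name": "drive_tool", "arguments": {
  "increments": [
    [[0,0,-20],[0,0,0],0],
    [[0,0,-15],[0,0,0],0],
    [[0,0,-8],[0,0,0],0],
    [[0,0,-5],[0,0,0],0],
    [[0,0,0],[0,0,0],0],
    [[0,0,0],[0,0,0],0]
  ]
}}

```text
clock: 6.6
eef_pos: [0.5119, -0.1072, 0.0312]
tool_rot: [0.736, 0.677, -0.0, -0.0]
ft_force: [-0.5, -0.7, -1.3]
grip_width: 0.0391
grasp_force: 61.1
```

```bash
cat >> n.py <<'E'
save(t,sys.argv[1]+"t.png",(190,180,390,330),4)
save(s,sys.argv[1]+"s.png",(200,150,430,320),3.4)
E
python3 n.py a
```

```text
[ 0.51194563 -0.1071782   0.03122334] [ 7.35565667e-01  6.77453398e-01 -1.58105256e-04 -1.31491444e-04] [-0.53022451 -0.72719777 -1.33302599] 61.1271858215332
wedge 5.1 0.77
wedge 1.1 0.85
wedge fit [ 0.5147 -0.0468  0.0132  1.502 ] [0.661, 0.752] guess [ 0.5169 -0.0474  0.0202  1.4886]
tool yaw 1.4885900316503788 board yaw 1.4983840715649794
fit nose in board mm [-101.     5.4   13.2]
guess nose in board mm [-101.4    2.1   20.2]
```

View pics/at.png

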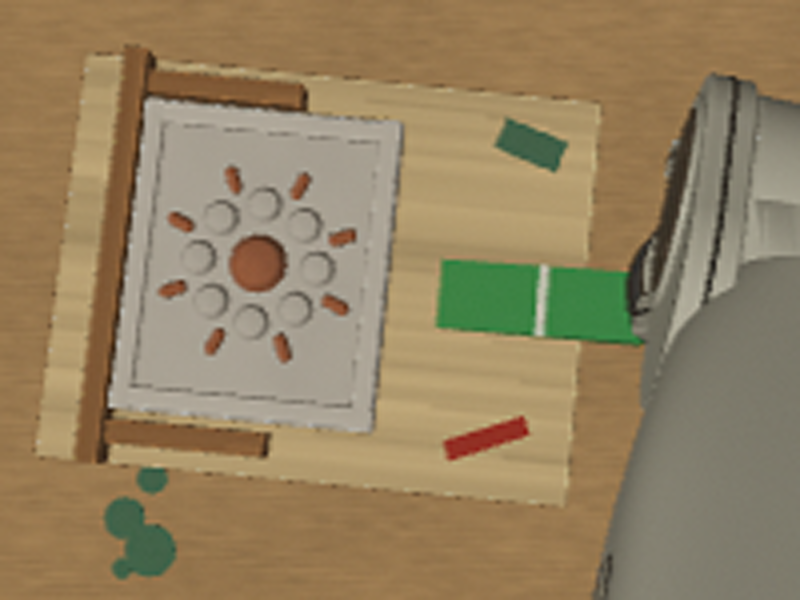

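The top view shows the nose at crop (440,295), flat and heading in, about 5 mm left of the centre line and 1° off. I correct that and lower it to contact.

Call:
{"name": "drive_tool", "arguments": {
  "increments": [
    [[4,0,-2],[0,0,-1],0],
    [[0,0,-1.5],[0,0,0],0],
    [[0,0,-1],[0,0,0],0],
    [[0,0,0],[0,0,0],0],
    [[0,0,0],[0,0,0],0]
  ]
}}

```text
clock: 7.22
eef_pos: [0.5158, -0.1064, 0.0266]
tool_rot: [0.741, 0.671, -0.0, -0.0]
ft_force: [0.6, -0.3, -0.9]
grip_width: 0.0391
grasp_force: 61.1
```

Call:
{"name": "drive_tool", "arguments": {
  "increments": [
    [[0,0,-1],[0,0,0],0],
    [[0,0,0],[0,0,0],0],
    [[0,0,0],[0,0,0],0]
  ]
}}

```text
clock: 7.47
eef_pos: [0.5161, -0.1065, 0.0261]
tool_rot: [0.741, 0.671, 0.0, 0.0]
ft_force: [-0.2, -0.1, 0.1]
grip_width: 0.0394
grasp_force: 61.5
```

Call:
{"name": "drive_tool", "arguments": {
  "increments": [
    [[0,0,-1],[0,0,0],0],
    [[0,0,0],[0,0,0],0],
    [[0,0,0],[0,0,0],0]
  ]
}}

```text
clock: 7.72
eef_pos: [0.5161, -0.1066, 0.0258]
tool_rot: [0.741, 0.671, 0.0, 0.0]
ft_force: [-2.7, -2.1, 7.2]
grip_width: 0.0394
grasp_force: 62.4
```

```bash
python3 n.py b
python3 - <<'E'
from h import *
save(camera("wrist"),"w2.png")
E
```

```text
[ 0.51605052 -0.10661769  0.02581969] [7.41070646e-01 6.71426997e-01 2.01556571e-04 2.13283619e-04] [-2.70817044 -2.0901075   7.19840699] 62.379194498062134
wedge 5.7 0.7
wedge 4.7 0.64
wedge fit [ 0.5195 -0.0475  0.0087  1.4894] [0.657, 0.726] guess [ 0.5219 -0.0469  0.0148  1.4723]
tool yaw 1.4722654805670605 board yaw 1.4983840715649794
fit nose in board mm [-101.3   -0.5    8.7]
guess nose in board mm [-100.5   -4.2   14.8]
```

View pics/w2.png

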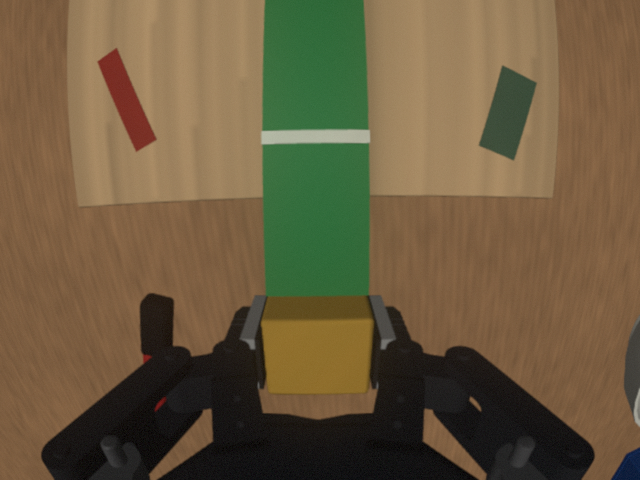

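The wedge lies flat on the board (+8 N) with the panel down. I slide it 60 mm along the board axis, just short of contact.

Call:
{"name": "drive_tool", "arguments": {
  "increments": [
    [[0.8,10,0.3],[0,0,0.5],0],
    [[0.8,10,0],[0,0,0],0],
    [[0.8,10,0],[0,0,0],0],
    [[0.8,10,0],[0,0,0],0],
    [[0.8,10,0],[0,0,0],0],
    [[0.8,10,0],[0,0,0],0],
    [[0,0,0],[0,0,0],0],
    [[0,0,0],[0,0,0],0]
  ]
}}

```text
clock: 8.63
eef_pos: [0.5222, -0.0451, 0.0262]
tool_rot: [0.738, 0.675, 0.001, 0.001]
ft_force: [0.3, 0.5, 5.8]
grip_width: 0.0393
grasp_force: 62.0
```

```bash
cat > l.py <<'E'
# distance along wedge from panel's front edge to the white line, top view; panel pose fit
from h import *
import sys
P=np.load("pose.npz")["p"]
t=camera("top");s=camera("scene");o=get_obs();print(o["eef_pos"],o["ft_force"],o["grasp_force"])
pv=[(t,near("panel",t,proj(t,[P[:3]])[0])),(s,near("panel",s,proj(s,[P[:3]])[0]))]
np.save(f"pm_{sys.argv[1]}.npy",np.array([g for _,g in pv]))
# tilt fit: panel rotated about its rear lower edge (x=+75) by lift h, shifted dx,dy
def tp(q):
    dx,dy,h,dz=q; th=h/.15
    M=(PANEL[0]-[.075,0,0])@Rn.from_euler('y',th).as_matrix().T+[.075,0,0]
    return place([P[0]+dx,P[1]+dy,P[2]+dz,P[3]],[M])
f=lambda q:-sum(iou(c,tp(q),g) for c,g in pv)
sim=np.array([[0,0,.003,0]]*5);sim[1,0]+=.003;sim[2,1]+=.003;sim[3,2]+=.005;sim[4,3]+=.002
r=minimize(f,sim[0],method='Nelder-Mead',options=dict(initial_simplex=sim,maxiter=150,xatol=1e-4,fatol=1e-4))
print("panel dx,dy,lift,dz mm",(r.x*1e3).round(1),-r.fun)
save(t,sys.argv[1]+"t.png",(230,200,350,290),6)
save(s,sys.argv[1]+"s.png",(250,160,410,280),5)
E
python3 l.py c
```

```text
[ 0.52225778 -0.04506728  0.02620107] [-0.45814791  0.79879503  6.55619583] 62.03784227371216
panel 1.8 0.85
panel 2.7 0.9
panel dx,dy,lift,dz mm [-0.1  0.3 -3.1  1.8] 1.9288299083709717
```

View pics/cs.png

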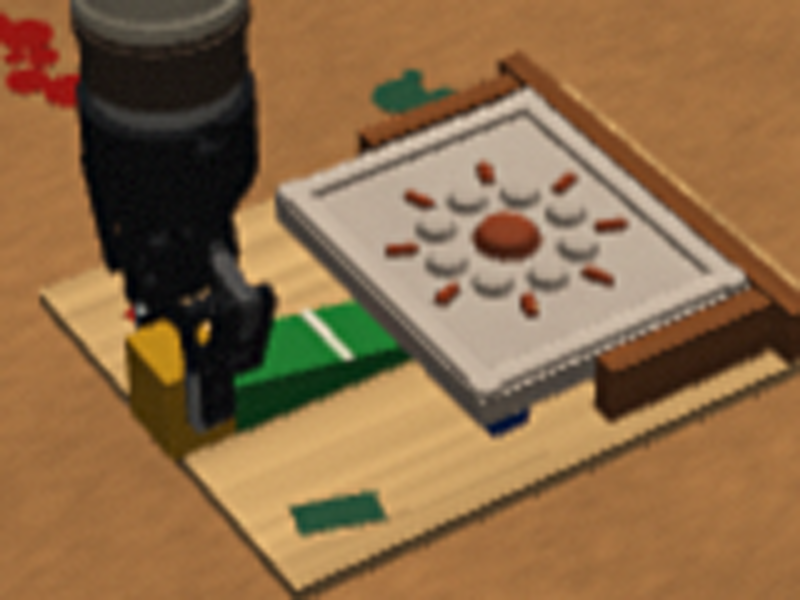

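The scene crop shows the wedge nose under the panel's front edge around (410,355). The white line at (330,335) is still outside and the panel is down. Next I store this as the reference, advance, watch the force, and track the panel's lift by image registration.

```bash
cat > lift.py <<'E'
# lift of the panel's front corners and slide, from optical flow of its front-edge patches (scene + top) against a reference
from h import *
import sys
P=np.load("pose.npz")["p"]
av=lambda n:[camera(n) for _ in range(2)]
pic={n:av(n) for n in("scene","top")}
im={n:np.mean([c["image"] for c in v],0).mean(2) for n,v in pic.items()}
o=get_obs();print(np.round(o["eef_pos"],4),np.round(o["ft_force"],1),round(float(o["grasp_force"]),1))
if sys.argv[1]=="ref": np.savez("ref.npz",**im);sys.exit()
ref=np.load("ref.npz")
# params: dx (board x), dy, lift ; predicted pixel flow of patches on the top face of the panel
pts=np.array([[x,y,16] for x in(-68,-30,10,60) for y in(-75,-40,0,40,75)])/1e3
def W(q):
    M=(pts+[-.075,0,0])@Rn.from_euler('y',q[2]/.15).as_matrix().T+[.075+q[0],q[1],0]
    return place([P[0],P[1],.024,1.495],[M])[0]
A=[];b=[];
for n in im:
    c=pic[n][0];p0=proj(c,W([0,0,0])).astype(np.float32)
    u8=lambda a:cv2.resize(np.clip(a,0,255).astype(np.uint8),None,fx=4,fy=4,interpolation=cv2.INTER_CUBIC)
    p1,st,er=cv2.calcOpticalFlowPyrLK(u8(ref[n]),u8(im[n]),(p0*4).reshape(-1,1,2),None,winSize=(45,45),maxLevel=2)
    fl=p1.reshape(-1,2)/4-p0
    J=np.stack([(proj(c,W(.004*np.eye(3)[k]))-p0)/.004 for k in range(3)],-1)
    ok=st.ravel()>0;A.append(J[ok].reshape(-1,3));b.append(fl[ok].ravel())
from scipy.optimize import least_squares
A=np.vstack(A);b=np.hstack(b)
r=least_squares(lambda q:A@q-b,np.zeros(3),loss='soft_l1',f_scale=.15)
print("dx,dy,lift mm",(r.x*1e3).round(2),"resid px",np.median(abs(A@r.x-b)).round(3))
E
python3 lift.py ref; python3 lift.py x
```

```text
[ 0.5223 -0.0451  0.0262] [-0.5  1.1  6.1] 62.0
[ 0.5222 -0.0451  0.0262] [-0.7  1.8  6.7] 62.0
dx,dy,lift mm [ 0.  0. -0.] resid px 0.002
```

Call:
{"name": "drive_tool", "arguments": {
  "increments": [
    [[0.2,2,0],[0,0,0],0],
    [[0.2,2,0],[0,0,0],0],
    [[0,0,0],[0,0,0],0]
  ]
}}

```text
clock: 9.48
eef_pos: [0.5224, -0.0428, 0.0262]
tool_rot: [0.738, 0.675, 0.0, 0.002]
ft_force: [0.4, -3.4, 6.1]
grip_width: 0.0391
grasp_force: 62.0
```

Call:
{"name": "drive_tool", "arguments": {
  "increments": [
    [[0.2,2,0],[0,0,0],0],
    [[0.2,2,0],[0,0,0],0],
    [[0,0,0],[0,0,0],0]
  ]
}}

```text
clock: 9.73
eef_pos: [0.5228, -0.0389, 0.0262]
tool_rot: [0.738, 0.675, 0.0, 0.002]
ft_force: [-0.2, -4.5, 6.6]
grip_width: 0.0389
grasp_force: 62.0
```

Call:
{"name": "drive_tool", "arguments": {
  "increments": [
    [[0.2,2,0],[0,0,0],0],
    [[0.2,2,0],[0,0,0],0],
    [[0,0,0],[0,0,0],0]
  ]
}}

```text
clock: 9.98
eef_pos: [0.5231, -0.0362, 0.0262]
tool_rot: [0.739, 0.674, -0.001, 0.003]
ft_force: [-1.2, -7.4, 7.3]
grip_width: 0.0393
grasp_force: 62.1
```

```bash
python3 lift.py x
```

```text
[ 0.5231 -0.0362  0.0262] [-0.4 -8.3  5.8] 62.1
dx,dy,lift mm [ 2.05  0.23 -0.5 ] resid px 0.082
```

The panel has slid its 2 mm to the fence and the push force is rising. I continue.

Call:
{"name": "drive_tool", "arguments": {
  "increments": [
    [[0.2,2,0],[0,0,0],0],
    [[0.2,2,0],[0,0,0],0],
    [[0,0,0],[0,0,0],0]
  ]
}}

```text
clock: 10.43
eef_pos: [0.5235, -0.0328, 0.0262]
tool_rot: [0.739, 0.674, -0.001, 0.003]
ft_force: [-0.8, -9.7, 6.3]
grip_width: 0.0393
grasp_force: 62.0
```

Call:
{"name": "drive_tool", "arguments": {
  "increments": [
    [[0.2,2,0],[0,0,0],0],
    [[0.2,2,0],[0,0,0],0],
    [[0,0,0],[0,0,0],0]
  ]
}}

```text
clock: 10.68
eef_pos: [0.5239, -0.0289, 0.0262]
tool_rot: [0.739, 0.674, -0.001, 0.003]
ft_force: [-0.7, -11.2, 6.8]
grip_width: 0.039
grasp_force: 62.0
```

```bash
python3 lift.py x
```

```text
[ 0.5239 -0.0289  0.0262] [-1.1 -9.8  7.1] 62.0
dx,dy,lift mm [2.   0.26 1.17] resid px 0.066
```

Call:
{"name": "drive_tool", "arguments": {
  "increments": [
    [[0.2,2,0],[0,0,0],0],
    [[0.2,2,0],[0,0,0],0],
    [[0.2,2,0],[0,0,0],0],
    [[0.2,2,0],[0,0,0],0],
    [[0,0,0],[0,0,0],0]
  ]
}}

```text
clock: 11.3
eef_pos: [0.5247, -0.0209, 0.0262]
tool_rot: [0.739, 0.674, -0.001, 0.003]
ft_force: [-0.2, -10.1, 6.7]
grip_width: 0.0392
grasp_force: 62.0
```

```bash
python3 lift.py x
```

```text
[ 0.5247 -0.0209  0.0262] [ -0.4 -10.2   6. ] 62.0
dx,dy,lift mm [1.9  0.24 2.15] resid px 0.077
```

Call:
{"name": "drive_tool", "arguments": {
  "increments": [
    [[0.2,2,0],[0,0,0],0],
    [[0.1,1.5,0],[0,0,0],0],
    [[0,0,0],[0,0,0],0],
    [[0,0,0],[0,0,0],0]
  ]
}}

```text
clock: 11.83
eef_pos: [0.525, -0.0175, 0.0262]
tool_rot: [0.739, 0.674, -0.001, 0.003]
ft_force: [-1.4, -10.0, 6.5]
grip_width: 0.0391
grasp_force: 62.1
```

```bash
python3 lift.py x
python3 - <<'E'
from h import *
save(camera("scene"),"ds.png",(250,160,410,280),5)
t=camera("top")["image"][:,:,::-1][225:275,275:335]
cv2.imwrite("pics/dt.png",cv2.resize(t,None,fx=10,fy=10,interpolation=cv2.INTER_CUBIC))
E
```

```text
[ 0.525  -0.0174  0.0262] [-1.4 -9.7  6.9] 62.1
dx,dy,lift mm [1.86 0.2  2.46] resid px 0.084
```

View pics/ds.png

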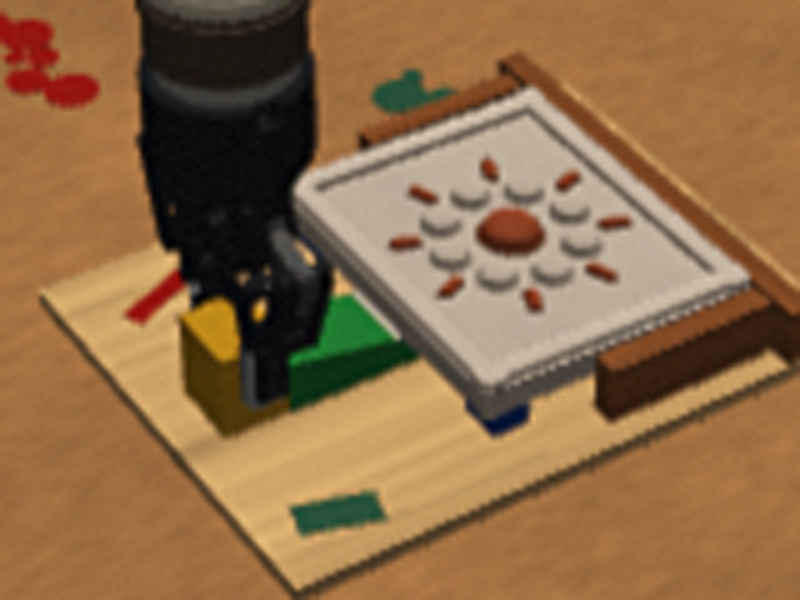

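View pics/dt.png

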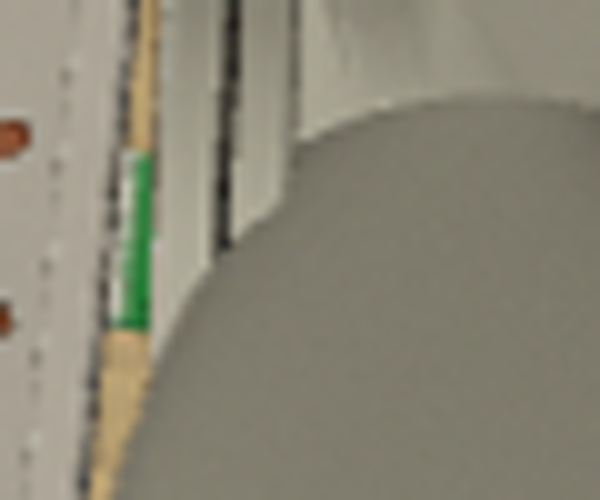

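The scene view shows the panel's corner clear of the blue pad at (495,410). In the top crop only a sliver of the white line is left outside the edge, at (125,240). Lift is about 3 to 3.5 mm, so I go 3 mm further to centre it.

Call:
{"name": "drive_tool", "arguments": {
  "increments": [
    [[0.1,1.5,0],[0,0,0],0],
    [[0.1,1.5,0],[0,0,0],0],
    [[0,0,0],[0,0,0],0],
    [[0,0,0],[0,0,0],0],
    [[0,0,0],[0,0,0],0],
    [[0,0,0],[0,0,0],0]
  ]
}}

```text
clock: 12.63
eef_pos: [0.5252, -0.0145, 0.0262]
tool_rot: [0.739, 0.674, -0.001, 0.003]
ft_force: [-0.6, -10.1, 7.0]
grip_width: 0.0394
grasp_force: 62.0
```

```bash
python3 lift.py x; python3 -c "
from workcell import *
print(job_done())"
```

```text
[ 0.5252 -0.0145  0.0262] [ -0.7 -10.9   7.5] 62.0
dx,dy,lift mm [1.74 0.13 3.45] resid px 0.084
the job is handed in; nothing more can be done
None
```

I handed the job in at about 13 s on the clock: the large green wedge is still gripped and pressed flat on the board, with the panel's front edge resting on it, lifted about 3.5 to 4 mm by my camera estimate; the hand-in gave no verdict.

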